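Lock the ointment jar in the medicine safe

TASK

Open the medicine safe: press down the green latch tab on its sliding cover and slide the cover with the tab pressed, easing off so that it clicks in at the next notch, not the last one, and let go. Set the blue ointment jar gently upright inside the open compartment, then press the tab again and slide the cover fully home until it latches shut. Do not drop or tip the jar, and leave the vial and the dropper bottle standing where they are.

Things in the scene. Friction and masses are not known exactly. Their poses are not given: they have to be found in the camera images.
- safe: fixed white medicine safe, 157 mm (its x) by 295 mm (its y). Origin: on the worktop under the centre of its compartment; x points away from the robot, y along the cover's travel, z up. From y = 60 to 232 mm it is a solid housing 62 mm high. A notched rail along the rear edge (x 71 to 81 mm) is 93 mm high, a guide along the front edge (x -68 to -76 mm) 72 mm
- bay_floor (a point): centre of the compartment's floor, 5 mm above the worktop; axes as the safe's. The compartment is open at the top when the cover is slid away, 130 mm (x) by 110 mm (y) inside, its rim 63 mm above the worktop
- shutter (a joint): position in m of the aluminium sliding cover (136 x 122 x 4 mm, top 67 mm above the worktop). 0 = shut over the compartment; grows as it slides along the safe's +y. Notches at 0, 0.120 (the next one: compartment fully open) and 0.165 (one too far); end stop at 0.167. About 3 mm of play each way in a notch. Friction about 1.5 N
- tab_top (a point): centre of the top of the green latch tab (36 mm in the safe's x, 40 mm in y), mid-cover (safe x = 0, y = cover position), 85 mm above the worktop when up. Black ears, fixed to the cover, stand either side of it along y: 44 mm apart inside, 62 mm outside, 36 mm wide, tops 99 mm above the worktop. A shut gripper fits between, presses the tab and pushes sideways on an ear
- latch_tab (a joint): how far the tab is pressed down, m: 0 = up (latched if in a notch), 0.008 = bottomed. Spring 3 N at 0, 7 N at 0.008. Pressed less than 0.0055 the cover is locked in its notch; beyond that it slides. Let up between notches, the tab stays 0.005 down under the rail and springs up by itself at the next notch, where the cover then stops
- ointment_jar: blue screw-lid ointment jar, 36 mm diameter, 53 mm high, 60 g, standing loose on the worktop; origin at the centre of its underside, z up
- glass_vial: clear vial with dark cap, 29 mm diameter, 74 mm high, loose bystander; origin at the centre of its underside
- dropper: small white dropper bottle with a red spout cap, 29 mm diameter, 86 mm high, loose bystander; origin at the centre of its underside

How it is judged:
By the outcome, as a careful person would: the job done as asked, in the order asked, and still so for the second after the job is handed in, with the robot touching nothing.
It also fails if it takes over 62 s, if anything falls off the work surface, if the arm or the gripper's body presses on something with over 40 N, if the wrist force passes 120 N, or if a joint passes its speed limit or range.

ROBOT

A 7-joint arm with a two-finger parallel gripper is mounted at the origin on a cart in front of the work surface, level with it; the furniture and walls round the work are solid. World frame = base frame: x ahead of the robot, y to its left, z up, the work surface at z = 0. Lengths are in m, angles in rad, forces in N, time in s.
With the tool pointing down it reaches from about 0.35 to 0.9 m from the base axis. Payload 7.2 kg.
Tool frame: the origin (TCP) lies at the very end of the fingers, on their centre line; the grasp point (between the pads) lies 19 mm behind it; y points along the fingers, z is the direction in which the jaws open and shut, and the axes are right-handed (so a half turn about y gives the same grasp; the last joint's range is limited). The gripper opens to 85 mm and grips with 20 to 120 N. Pads are 22 mm wide; open, the fingers measure 114 mm over their backs; the gripper's body (76 mm by 85 mm) begins 54 mm behind the grasp point. The pads swing forward as they close: fully open they stand 13 mm farther back than shut.
Start: joints at [-1.262, 0.411, -0.013, 1.596, 0.006, 1.134, -0.082], TCP at [0.23, 0.581, 0.231] pointing down, gripper open.
Joint ranges: [-2.95, 2.95], [-0.29, 1.99], [-1.47, 1.44], [0.14, 2.54], [-1.03, 4.17], [0.13, 1.85], [-2.86, 2.86]. Speed limits (rad/s): [2.39, 2.39, 3.01, 3.01, 3.14, 3.14, 3.14].

INTERFACE

Orientations are given as a rotation vector (axis times angle).
In Python, from rig import env, eyes, job, spotter gives the robot as it stands.
- The arm moves only by the tool carry_out, never from a script. Its argument "rows" is a list of rows, each a list of 3 entries, a list of its own where there are three numbers: the turn, a rotation vector about the tool's x, y, z in degrees, then the shift along the tool's x, y, z in cm, then the gripper's target within -1 to 1 (fully open at 1, half-way at 0, shut at -1). In form: [[[wx, wy, wz], [tx, ty, tz], grip], ...]. A call has exactly 10 rows; each row is the pose to reach, as a shift and turn from the pose commanded when the call began, along the tool's axes at that moment; what a row does not reach only later rows make up. A row lasts 1/10 s, in which the tool goes at most 50 mm and 8.59 degrees, less where a joint would pass 70% of its speed; a pose out of reach is approached as far as the arm can. A call with a gripper value outside its range is refused whole. The fingers move at their own pace and stop on an object; "grip_force" is the grip in N (left out, the last holds). Time passes only in rows, so rows that repeat a pose let the fingers close, or fill a call up. It gives the time, the measured TCP pose, the force and the opening at its end, in the units of the state.
- env.get_state(): the state, without advancing time (a new reading comes with each control period).
- eyes.camera(name): name is "scene" or "side" or "wrist"; returns the picture (420x560x3 uint8, red, green, blue); there is no depth.
- eyes.camera_model(name): a dict with "fx", "fy", "cx", "cy" (pixels), "D" ([k1, k2, p1, p2, k3] as OpenCV has them; the pictures are not rectified), "rvec" (rotation vector, rad) and "tvec" (3), from world to camera coordinates, as OpenCV has them. Camera axes: x right, y down, z forward; pixel columns grow to the right and rows downward; lengths in m; the calibration is good to about 2 mm. A picture is of the moment at which its call begins: read the wrist's pose just before it. camera_model takes no time and is no camera call; for the wrist camera it gives the pose at the moment of the call.
- job.hand_in(): hands the job in, once; it reports no verdict.
Trained networks look in the newest picture that a camera, given by its name, has taken for a name from the list of things; names that differ only in an ending like _2 or _b are one class to them, and where a whole thing is asked for, a point or a joint stands for the part that bears it (a point fixed in the world has none). Each returns a list of dicts, best first, with "conf" (0 to 1); they miss things now and then, are a little off and sometimes report something else, mostly with a low value. They report only what shows in the picture. A call takes as long as a camera call.
- spotter.regions_of(name, camera): "pixels" (420x560 bool, what is visible of it) and "at" ([column, row] in pixels, amid what is visible of it).
The state is a dict: "time_s": time; "qpos": joint angles; "dq": joint speeds; "tau": joint torques, N m; "eef_pos": TCP position; "ee_rot": TCP orientation; "ft_force": force on the tool from outside, world axes, zero at the start; "torque": the same for the moment, N m; "gripper_width": opening from 0.0 (shut) to 1.0 (fully open).
Only numpy, scipy, OpenCV 4.12 (cv2) and the standard library are available. Lean on these libraries where they do the work, as an engineer would, in place of code of your own. Each camera call takes 0.05 s, during which the arm holds its last target.

## Working session

There is one attempt and no reset: what is moved stays moved. The work goes in short steps, Python scripts to look and compute and a tool call to move; the robot and the scene stay as the last step left them, time stands still between calls to the robot, and variables do not carry over. Pictures are saved under pics/ and viewed, and the job is handed in when it is done.

Besides the shell and the picture viewer there is one more tool, called by a JSON object that holds its "method" and its "body". carry_out: Moves the arm, as the interface text tells. Its arguments: {"type":"object","properties":{"rows":{"type":"array","items":{"type":"array"}},"grip_force":{"type":"number"}},"required":["rows"]}

```bash
mkdir -p pics; ls; python3 - <<'E'
from rig import env, eyes, job, spotter
import cv2
print(env.get_state())
for n in ["scene","side","wrist"]:
    m=eyes.camera_model(n);print(n,m)
    im=eyes.camera(n);cv2.imwrite(f"pics/{n}0.png",im[:,:,::-1])
    for t in ["safe","shutter","tab_top","latch_tab","ointment_jar","glass_vial","dropper"]:
        for r in spotter.regions_of(t,n)[:2]: print(n,t,round(r["conf"],2),r["at"],r["pixels"].sum())
print(env.get_state()["time_s"])
E
```

```text
pics
{'time_s': 0.0, 'qpos': array([-1.26217783,  0.41190461, -0.01273872,  1.59701618,  0.00558559,
        1.134336  , -0.08218889]), 'dq': array([ 4.47695165e-04, -3.30890623e-07,  3.05989464e-04,  6.68286461e-05,
       -5.47649616e-04,  1.78803574e-03, -8.05054113e-04]), 'tau': array([ 5.00063416e-04, -6.00636435e+01,  6.82248361e-01, -2.99419159e+01,
        1.37177005e-02,  1.08981269e-02, -7.20204483e-07]), 'eef_pos': array([0.22981519, 0.580682  , 0.23046142]), 'ee_rot': array([-1.552128  ,  0.29582805, -0.29548996]), 'ft_force': array([ 0.68159627, -0.43895976,  1.177421  ]), 'torque': array([ 0.00966425, -0.05116702, -0.03425868]), 'gripper_width': 1.0006574101260441}
scene {'fx': 528.2256029360677, 'fy': 528.2256029360677, 'cx': 282.4926904136313, 'cy': 204.59186638981788, 'D': array([-0.07179092,  0.        ,  0.        ,  0.        ,  0.        ]), 'rvec': array([ 2.15225064, -0.99133354,  0.43000669]), 'tvec': array([-0.41526387,  0.27904857,  1.01066508])}
scene safe 0.57 [223.6, 162.6] 7581
scene shutter 0.65 [251.5, 166.2] 1659
scene tab_top 0.54 [252.7, 160.3] 222

[... 444 characters left out ...]
ec': array([-0.11734828,  0.46328872,  0.67944802])}
side safe 0.63 [162.4, 199.1] 11318
side shutter 0.97 [200.7, 183.8] 2893
side tab_top 0.7 [200.5, 173.4] 318
side latch_tab 0.76 [198.8, 179.9] 326
side ointment_jar 0.6 [329.8, 237.6] 358
side glass_vial 0.82 [365.3, 185.1] 367
side glass_vial 0.28 [393.7, 238.9] 304
side dropper 0.76 [390.9, 241.3] 300
wrist {'fx': 289.69757536953824, 'fy': 289.69757536953824, 'cx': 281.08185950939765, 'cy': 212.17553713341107, 'D': array([-0.02384469,  0.        ,  0.        ,  0.        ,  0.        ]), 'rvec': array([-2.4027949 , -1.63312089, -0.22580482]), 'tvec': array([-0.62552781, -0.0350158 ,  0.37869985])}
wrist safe 0.79 [119.9, 407.6] 665
1.2
```

View pics/scene0.png

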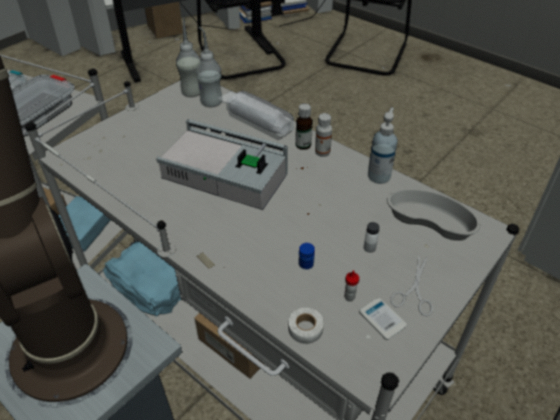

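View pics/side0.png

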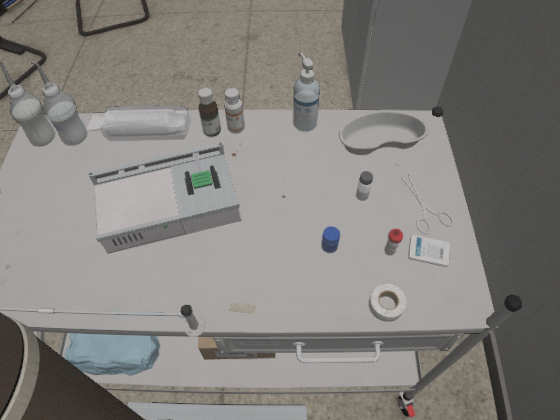

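View pics/wrist0.png

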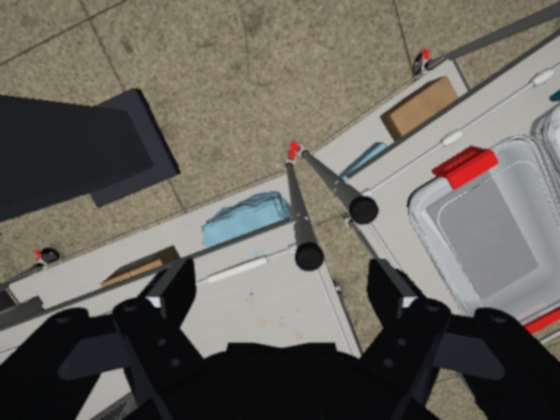

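```bash
python3 - <<'E'
import cv2
a=cv2.imread("pics/scene0.png")[110:215,145:300];cv2.imwrite("pics/c1.png",cv2.resize(a,None,fx=5,fy=5,interpolation=cv2.INTER_CUBIC))
a=cv2.imread("pics/side0.png")[140:255,85:245];cv2.imwrite("pics/c2.png",cv2.resize(a,None,fx=5,fy=5,interpolation=cv2.INTER_CUBIC))
E
```

```text
(no output)
```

View pics/c1.png

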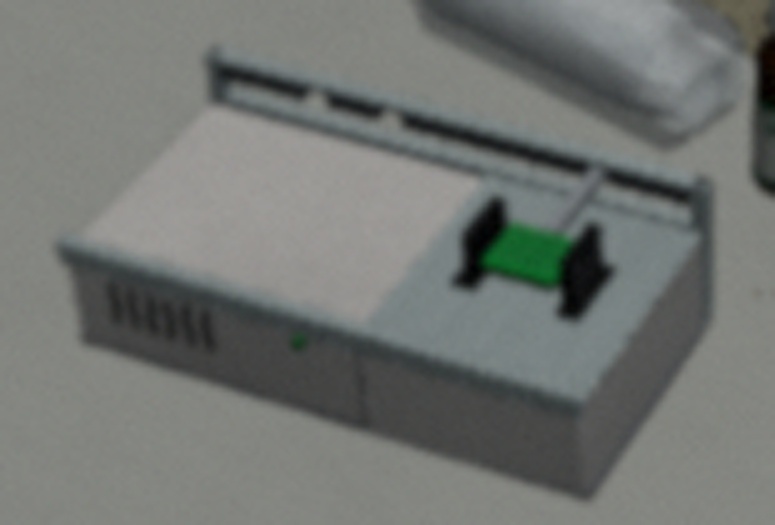

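View pics/c2.png

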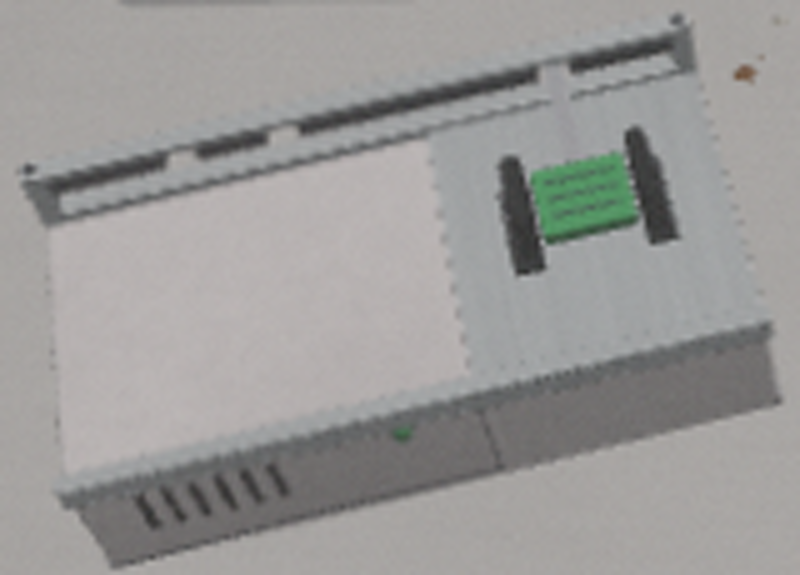

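```bash
cat > h.py <<'E'
import numpy as np, cv2
from scipy.optimize import least_squares
from scipy.spatial.transform import Rotation as R
def proj(m,P):
    P=np.atleast_2d(np.asarray(P,float))
    return cv2.projectPoints(P.reshape(-1,1,3),m["rvec"],m["tvec"],np.array([[m["fx"],0,m["cx"]],[0,m["fy"],m["cy"]],[0,0,1]]),m["D"])[0].reshape(-1,2)
def S2W(p,P):
    P=np.atleast_2d(np.asarray(P,float)); c,s=np.cos(p[2]),np.sin(p[2])
    return np.c_[p[0]+c*P[:,0]-s*P[:,1],p[1]+s*P[:,0]+c*P[:,1],P[:,2]]
E
python3 - <<'E'
from rig import env, eyes, job, spotter
from h import *
M={n:eyes.camera_model(n) for n in("scene","side")}
off={"scene":(145,110),"side":(85,140)}
obs=[("side",(530,172),(18,20,85)),("side",(624,152),(18,-20,85)),("side",(638,213),(-18,-20,85)),("side",(545,235),(-18,20,85)),
("side",(58,497),(-76,232,72)),("side",(770,326),(-76,-63,72)),("side",(22,170),(81,232,93)),("side",(688,18),(81,-63,93)),
("scene",(512,222),(18,20,85)),("scene",(578,240),(18,-20,85)),("scene",(560,280),(-18,-20,85)),("scene",(484,258),(-18,20,85)),
("scene",(60,243),(-76,232,72)),("scene",(582,403),(-76,-63,72)),("scene",(212,50),(81,232,93)),("scene",(708,180),(81,-63,93))]
def f(p,full=False):
    r=[]
    for n,c,P in obs:
        q=np.array(c)/5.-0.4+off[n]; r.append(proj(M[n],S2W(p,np.array(P)/1000.))[0]-q)
    r=np.array(r); return r if full else r.ravel()
s=least_squares(f,[0.5,0.2,0.],loss="soft_l1"); print(s.x,np.degrees(s.x[2])); print(f(s.x,True).round(1).tolist())
# cylinders
def sil(m,x,y,r,h):
    a=np.linspace(0,2*np.pi,40); 
    P=np.concatenate([np.c_[x+r*np.cos(a),y+r*np.sin(a),0*a+z] for z in (0,h)])
    return cv2.convexHull(proj(m,P).astype(np.float32))[:,0]
for t,r,h in [("ointment_jar",.018,.053),("glass_vial",.0145,.074),("dropper",.0145,.086)]:
    data={}
    for n in M:
        eyes.camera(n)
        L=spotter.regions_of(t,n)
        ys,xs=np.nonzero(L[0]["pixels"]); data[n]=(xs.mean(),ys.mean(),len(xs),L[0]["conf"])
    def g(p):
        o=[]
        for n in M:
            mo=cv2.moments(sil(M[n],p[0],p[1],r,h)); o+=[mo["m10"]/mo["m00"]-data[n][0],mo["m01"]/mo["m00"]-data[n][1]]
        return o
    q=least_squares(g,[0.5,-.1]); print(t,q.x,np.round(g(q.x),2),data)
    for n in M: 
        q1=least_squares(lambda p:np.array(g(p))[slice(0,2) if n=="scene" else slice(2,4)],q.x); print("   ",n,q1.x)
print(env.get_state()["time_s"])
for n in M:
    im=cv2.imread(f"pics/{n}0.png"); k=4
    x0,y0=off[n]; a=cv2.resize(im[y0-10:y0+130,x0:x0+180],None,fx=k,fy=k,interpolation=cv2.INTER_CUBIC)
    for B in [[(-76,-63,72),(-76,232,72)],[(81,-63,93),(81,232,93)],[(-68,61,67),(68,61,67)],[(-18,31,99),(18,31,99)],[(-18,-31,99),(18,-31,99)],[(-18,20,85),(18,20,85),(18,-20,85),(-18,-20,85)],[(-68,-61,67),(68,-61,67)]]:
        q=((proj(M[n],S2W(s.x,np.array(B)/1000.))-[x0,y0-10]+.5)*k).astype(int)
        cv2.polylines(a,[q],True,(0,0,255),1)
    cv2.imwrite(f"pics/fit_{n}.png",a)
E
```

```text
[0.58151441 0.05084543 0.29004194] 16.618179115702734
[[-0.3, 0.3], [-0.6, -0.1], [-0.0, 0.6], [-0.3, 0.7], [-0.4, 0.0], [0.8, -1.4], [-0.5, -0.3], [-0.3, -1.4], [0.5, 0.2], [1.8, 0.6], [-1.0, 1.1], [-0.5, 1.3], [-0.8, 0.1], [0.4, -0.1], [0.4, -0.7], [1.9, 0.2]]
ointment_jar [ 0.46699566 -0.21559978] [ 0.35  0.57 -0.47 -0.1 ] {'scene': (np.float64(305.9971428571429), np.float64(255.59428571428572), 350, 0.82), 'side': (np.float64(330.271186440678), np.float64(239.40677966101694), 354, 0.56)}
    scene [ 0.46777841 -0.21398698]
    side [ 0.4667431  -0.21654211]
glass_vial [ 0.59606917 -0.29719535] [ 0.11  0.04 -0.11 -0.01] {'scene': (np.float64(371.1363636363636), np.float64(237.5), 374, 0.76), 'side': (np.float64(363.89801699716713), np.float64(185.5127478753541), 353, 0.81)}
    scene [ 0.59601412 -0.2969369 ]
    side [ 0.59604382 -0.29743112]
dropper [ 0.45201899 -0.34165801] [-0.4   0.35  0.17 -0.5 ] {'scene': (np.float64(350.9339622641509), np.float64(284.8333333333333), 318, 0.71), 'side': (np.float64(393.34323432343234), np.float64(241.27062706270627), 303, 0.81)}
    scene [ 0.45326995 -0.34175547]
    side [ 0.45085255 -0.3411419 ]
1.8
```

View pics/fit_scene.png

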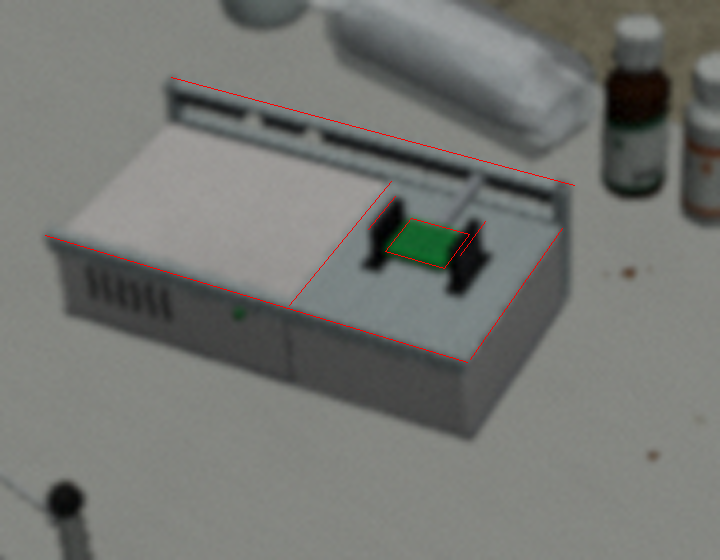

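View pics/fit_side.png

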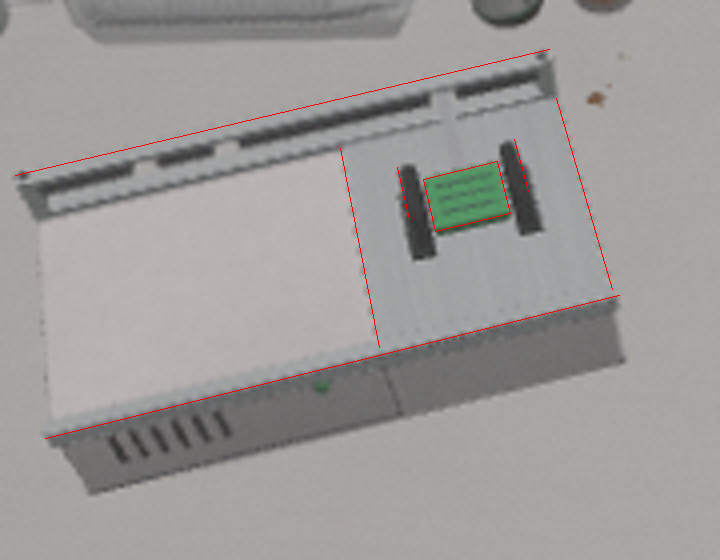

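```bash
cat >> h.py <<'E'
SP=[0.5807,0.0509,0.2895]
th=SP[2]
RT=np.array([[np.sin(th),np.cos(th),0],[-np.cos(th),np.sin(th),0],[0,-1,0]])  # cols x,y,z tool
def tri(ms,uv):
    def f(P): return np.concatenate([proj(m,P)[0]-u for m,u in zip(ms,uv)])
    s=least_squares(f,[.5,0,.1]); return s.x,s.fun
def plan(st,pos,Rt=RT):
    R0=R.from_rotvec(st["ee_rot"]); 
    return np.degrees((R0.inv()*R.from_matrix(Rt)).as_rotvec()).round(2), (R0.inv().apply(np.array(pos)-st["eef_pos"])*100).round(2)
E
python3 - <<'E'
from rig import env, eyes, job, spotter
from h import *
M={n:eyes.camera_model(n) for n in("scene","side","wrist")}
print(tri([M["scene"],M["side"]],[(162,225),(186,311)]))
print(tri([M["scene"],M["wrist"]],[(34,130),(309,256)]))
print(tri([M["scene"],M["wrist"]],[(34,130),(362,209)]))
st=env.get_state(); print(R.from_rotvec(st["ee_rot"]).as_matrix().round(3)); print(RT.round(3),np.linalg.det(RT))
RT2=RT@np.diag([-1,1,-1])
print(plan(st,[.5807,.0509,.2]),plan(st,[.5807,.0509,.2],RT2))
E
```

```text
(array([0.29319936, 0.05013746, 0.08013762]), array([-0.67947997,  0.54072632,  0.16148444, -0.6837621 ]))
(array([0.29893394, 0.58700947, 0.08423968]), array([ 0.11631024, -0.13673801, -0.02127294, -0.06927321]))
(array([0.29854781, 0.66662752, 0.02153715]), array([-7.60504853,  7.54055057,  1.28141784,  4.68770996]))
[[ 0.93   0.     0.368]
 [-0.368 -0.     0.93 ]
 [ 0.    -1.    -0.   ]]
[[ 0.285  0.958  0.   ]
 [-0.958  0.285  0.   ]
 [ 0.    -1.     0.   ]] 0.0Traceback (most recent call last):
  File "<stdin>", line 9, in <module>
  File "h.py", line 18, in plan
    return np.degrees((R0.inv()*R.from_matrix(Rt)).as_rotvec()).round(2), (R0.inv().apply(np.array(pos)-st["eef_pos"])*100).round(2)
                                ~~~~~~~~~~~~~^^^^
  File "scipy/spatial/transform/_rotation.pyx", line 1143, in scipy.spatial.transform._rotation.Rotation.from_matrix
ValueError: Non-positive determinant (left-handed or null coordinate frame) in rotation matrix 0: [[ 0.28547307  0.95838673  0.        ]
 [-0.95838673  0.28547307  0.        ]
 [ 0.         -1.          0.        ]].
```

```bash
sed -i 's/^RT=.*/RT=np.array([[np.sin(th),0,np.cos(th)],[-np.cos(th),0,np.sin(th)],[0,-1,0]])/' h.py
python3 - <<'E'
from rig import env
from h import *
print(np.linalg.det(RT)); print(plan(env.get_state(),[.5807,.0509,.2]),env.get_state()["time_s"])
E
```

```text
1.0
(array([ 0.  , 51.83,  0.  ]), array([ 52.12,   3.13, -36.4 ])) 1.8
```

{"method": "carry_out", "body": {"rows": [[[0,5,0],[5,0.3,-3.5],-1],[[0,10,0],[10,0.6,-7],-1],[[0,15,0],[15,0.9,-10.5],-1],[[0,21,0],[21,1.3,-14.6],-1],[[0,26,0],[26,1.6,-18.2],-1],[[0,31,0],[31,1.9,-21.8],-1],[[0,36,0],[36,2.2,-25.5],-1],[[0,41,0],[41,2.5,-29],-1],[[0,46,0],[46,2.8,-32.5],-1],[[0,51.8,0],[52.1,3.1,-36.4],-1]]}}

```text
time_s: 2.8
eef_pos: [0.5049, 0.1619, 0.2069]
ee_rot: [-1.33, 0.995, -0.996]
ft_force: [1.1, -0.3, -0.3]
gripper_width: -0.003
```

```bash
python3 - <<'E'
from rig import env
from h import *
st=env.get_state();print(plan(st,[.5807,.0509,.12]),st["time_s"],st["eef_pos"],st["ft_force"],st["gripper_width"])
E
```

```text
(array([-0.05, -0.17, -0.02]), array([12.8 ,  8.69,  4.12])) 2.8 [0.50491782 0.16194798 0.2069279 ] [ 1.07872023 -0.34671276 -0.26350522] -0.0026768663705838765
```

```bash
python3 - <<'E'
from rig import env,eyes
from h import *
for i in range(4):
    eyes.camera("side");st=env.get_state();print(plan(st,[.5807,.0509,.12]),st["time_s"],st["eef_pos"])
E
```

```text
(array([-0.16, -1.05,  0.27]), array([11.73,  8.77,  4.11])) 2.85 [0.50929555 0.15320227 0.20703717]
(array([-0.09, -0.72,  0.19]), array([12.13,  8.74,  4.15])) 2.9 [0.50743334 0.15643222 0.20692063]
(array([-0.03, -0.38,  0.07]), array([12.57,  8.69,  4.15])) 2.95 [0.50567925 0.16012311 0.20670418]
(array([ 0.  , -0.11,  0.  ]), array([12.88,  8.66,  4.14])) 3.0 [0.50446875 0.1626624  0.20655052]
```

{"method": "carry_out", "body": {"rows": [[[0,0,0],[3,1,1],-1],[[0,0,0],[6,2,2],-1],[[0,0,0],[9,3,3],-1],[[0,0,0],[11.5,4,3.7],-1],[[0,0,0],[12.9,5,4.1],-1],[[0,0,0],[12.9,6,4.1],-1],[[0,0,0],[12.9,7.2,4.1],-1],[[0,0,0],[12.9,7.2,4.1],-1],[[0,0,0],[12.9,7.2,4.1],-1],[[0,0,0],[12.9,7.2,4.1],-1]]}}

```text
time_s: 4.0
eef_pos: [0.5803, 0.0529, 0.1351]
ee_rot: [-1.332, 0.992, -0.992]
ft_force: [0.2, -0.2, 0.7]
gripper_width: -0.001
```

```bash
python3 - <<'E'
from rig import env,eyes
from h import *
for n in ("side","scene"):
    im=eyes.camera(n)[...,::-1]; m=eyes.camera_model(n); st=env.get_state()
    x0,y0=(85,100) if n=="side" else (145,80)
    a=cv2.resize(im[y0:y0+145,x0:x0+190],None,fx=4,fy=4,interpolation=cv2.INTER_CUBIC)
    for P in [st["eef_pos"],S2W(SP,[0,0,.085])[0]]:
        q=((proj(m,P)[0]-[x0,y0]+.5)*4).astype(int); cv2.circle(a,tuple(map(int,q)),4,(0,0,255),-1)
    cv2.imwrite(f"pics/ab_{n}.png",a)
st=env.get_state();print(plan(st,[.5807,.0509,.085]),st["time_s"],st["eef_pos"],st["ft_force"],st["gripper_width"])
E
```

```text
(array([-0.06,  0.07, -0.01]), array([ 0.15,  5.02, -0.03])) 4.1 [0.58045401 0.05240448 0.13521727] [ 0.23176541  0.13776548 -0.01978958] 0.0031732691375437527
```

View pics/ab_side.png

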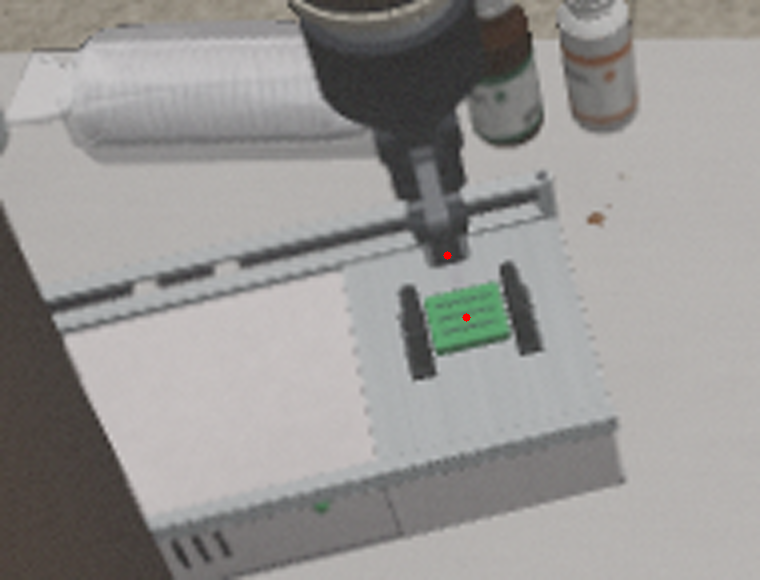

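View pics/ab_scene.png

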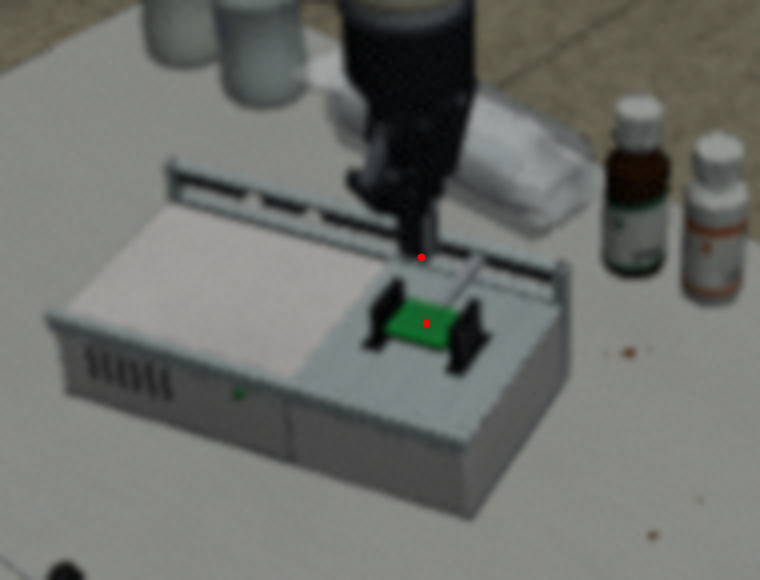

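{"method": "carry_out", "body": {"rows": [[[0,0,0],[0.1,1.2,0],-1],[[0,0,0],[0.1,2.4,0],-1],[[0,0,0],[0.1,3.6,0],-1],[[0,0,0],[0.1,4.4,0],-1],[[0,0,0],[0.1,4.8,0],-1],[[0,0,0],[0.1,5.1,0],-1],[[0,0,0],[0.1,5.4,0],-1],[[0,0,0],[0.1,5.6,0],-1],[[0,0,0],[0.1,5.8,0],-1],[[0,0,0],[0.1,5.8,0],-1]]}}

```text
time_s: 5.1
eef_pos: [0.5801, 0.0507, 0.0771]
ee_rot: [-1.333, 0.994, -0.993]
ft_force: [-6.1, -1.0, 6.2]
gripper_width: 0.0
```

```bash
cat > look.py <<'E'
from rig import env,eyes
from h import *
import sys
tag=sys.argv[1]; tgt=[float(v) for v in sys.argv[2:5]]
for n,x0,y0 in (("side",85,100),("scene",145,80)):
    im=eyes.camera(n)[...,::-1]
    cv2.imwrite(f"pics/{tag}_{n}.png",cv2.resize(im[y0:y0+145,x0:x0+190],None,fx=4,fy=4,interpolation=cv2.INTER_CUBIC))
st=env.get_state();print(plan(st,tgt),st["time_s"],st["eef_pos"].round(4),st["ft_force"].round(1),st["gripper_width"].round(3))
d=st["eef_pos"][:2]-SP[:2]; print("safe xy mm",(1000*(np.array([[np.cos(th),np.sin(th)],[-np.sin(th),np.cos(th)]])@d)).round(1))
E
python3 look.py p1 .5807 .0509 .077
```

```text
Traceback (most recent call last):
  File "look.py", line 8, in <module>
    st=env.get_state();print(plan(st,tgt),st["time_s"],st["eef_pos"].round(4),st["ft_force"].round(1),st["gripper_width"].round(3))
                                                                                                      ^^^^^^^^^^^^^^^^^^^^^^^^^
AttributeError: 'float' object has no attribute 'round'
```

View pics/p1_side.png

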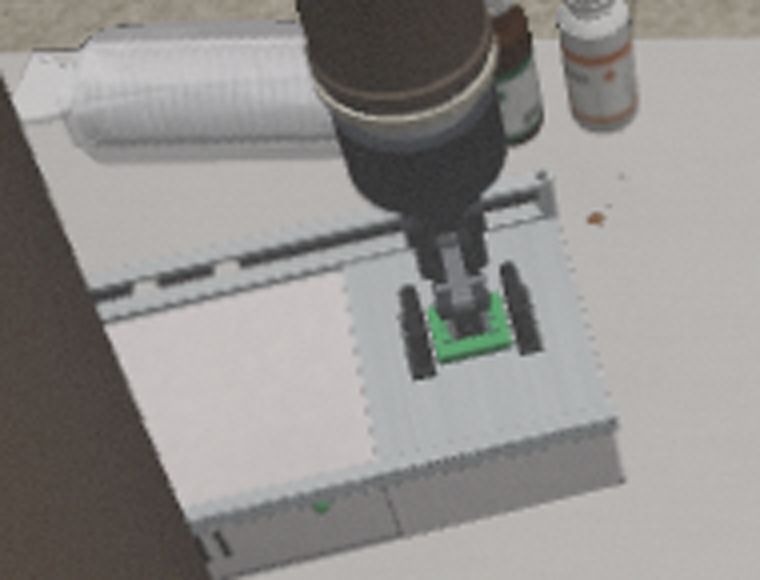

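{"method": "carry_out", "body": {"rows": [[[0,0,0],[0,0.1,0],-1],[[0,0,0],[-0.5,0.1,0],-1],[[0,0,0],[-1.0,0.1,0],-1],[[0,0,0],[-1.5,0.1,0],-1],[[0,0,0],[-2.2,0.1,0],-1],[[0,0,0],[-3,0.1,0],-1],[[0,0,0],[-4,0.1,0],-1],[[0,0,0],[-5,0.1,0],-1],[[0,0,0],[-5.5,0.1,0],-1],[[0,0,0],[-5.5,0.1,0],-1]]}}

```text
time_s: 6.2
eef_pos: [0.5644, 0.1041, 0.077]
ee_rot: [-1.332, 0.993, -0.992]
ft_force: [-8.3, -0.6, 14.7]
gripper_width: 0.002
```

```bash
sed -i 's/st\["gripper_width"\].round(3)/round(st["gripper_width"],3)/' look.py
python3 look.py p2 .5807 .0509 .077
```

```text
(array([ 0.  ,  0.04, -0.06]), array([ 5.54, -0.01,  0.04])) 6.3 [0.5644 0.1039 0.077 ] [-7.7 -1.4 15.4] -0.002
safe xy mm [-0.5 55.4]
```

View pics/p2_side.png

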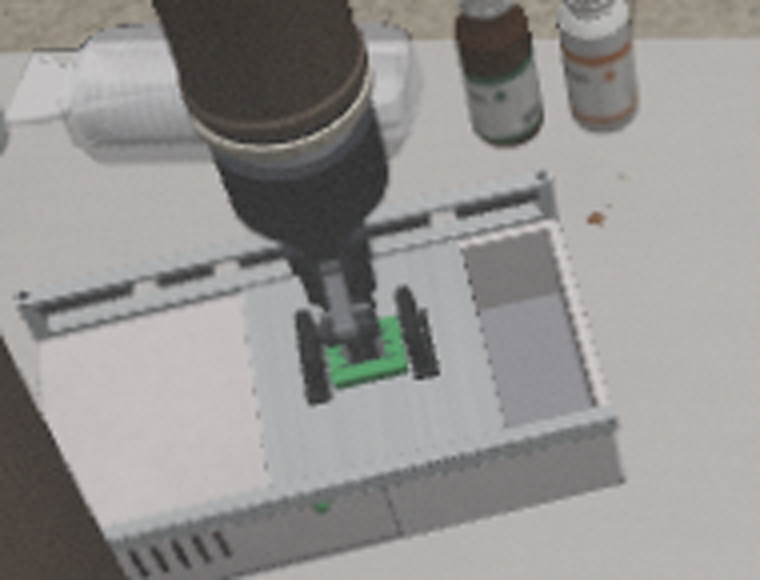

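{"method": "carry_out", "body": {"rows": [[[0,0,0],[-0.5,-0.5,0],-1],[[0,0,0],[-0.7,-1.3,0],-1],[[0,0,0],[-1.2,-1.4,0],-1],[[0,0,0],[-2,-1.4,0],-1],[[0,0,0],[-2.9,-1.4,0],-1],[[0,0,0],[-3.8,-1.4,0],-1],[[0,0,0],[-4.7,-1.4,0],-1],[[0,0,0],[-5.5,-1.4,0],-1],[[0,0,0],[-6.1,-1.4,0],-1],[[0,0,0],[-6.5,-1.4,0],-1]]}}

```text
time_s: 7.3
eef_pos: [0.546, 0.1667, 0.0895]
ee_rot: [-1.333, 0.992, -0.992]
ft_force: [3.7, -1.7, 1.1]
gripper_width: 0.004
```

```bash

python3 look.py p3 .5807 .0509 .077
```

```text
(array([ 0.07,  0.09, -0.05]), array([12.13,  1.22,  0.06])) 7.4 [0.5454 0.1669 0.0893] [-0.6  0.2 -0.5] -0.001
safe xy mm [ -0.7 121.3]
```

View pics/p3_side.png

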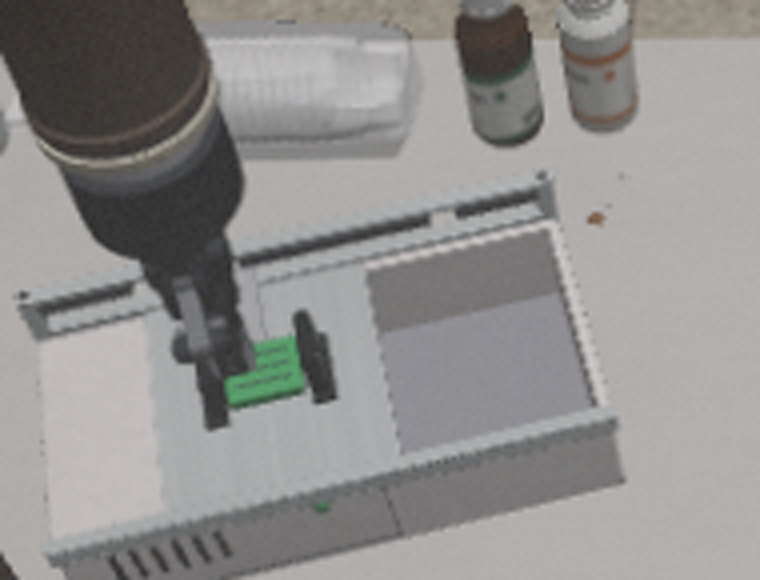

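{"method": "carry_out", "body": {"rows": [[[0,0,0],[-0.2,0,0],-1],[[0,0,0],[-0.4,0,0],-1],[[0,0,0],[-0.6,0,0],-1],[[0,0,0],[-0.75,0,0],-1],[[0,0,0],[-0.9,0,0],-1],[[0,0,0],[-1,0,0],-1],[[0,0,0],[-1.1,0,0],-1],[[0,0,0],[-1.2,0,0],-1],[[0,0,0],[-1.2,0,0],-1],[[0,0,0],[-1.2,0,0],-1]]}}

```text
time_s: 8.4
eef_pos: [0.543, 0.178, 0.0898]
ee_rot: [-1.332, 0.993, -0.993]
ft_force: [-0.2, -0.2, 1.1]
gripper_width: 0.005
```

```bash

python3 look.py p4 .5807 .0509 .077
```

```text
(array([-0.04,  0.04, -0.03]), array([13.24,  1.27, -0.02])) 8.5 [0.543  0.1778 0.0898] [ 0.1 -0.   1.1] 0.0
safe xy mm [1.000e-01 1.324e+02]
```

View pics/p4_side.png

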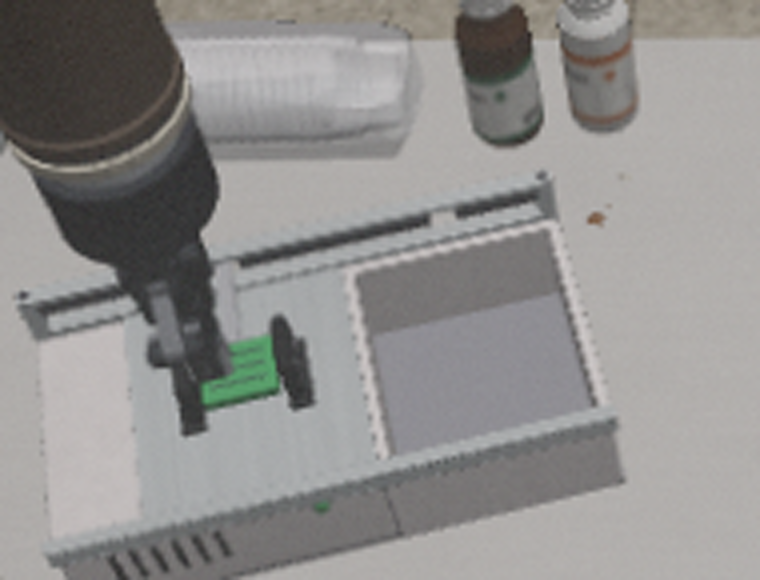

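```bash
cat > ov.py <<'E'
import sys
from rig import eyes
from h import *
f=sys.argv[1]; m=eyes.camera_model("side")
a=cv2.imread(f"pics/{f}_side.png")
for q,c in zip(sys.argv[2:],[(0,0,255),(255,0,0),(0,255,255)]):
    q=float(q)
    for B in [[(-68,q-61,67),(68,q-61,67)],[(-68,q+61,67),(68,q+61,67)],[(-18,q+20,85),(18,q+20,85),(18,q-20,85),(-18,q-20,85)]]:
        p=((proj(m,S2W(SP,np.array(B)/1000.))-[85,100]+.5)*4).astype(int); cv2.polylines(a,[p],True,c,1)
cv2.imwrite(f"pics/{f}_ov.png",a)
E
python3 ov.py p4 120 125
```

```text
(no output)
```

View pics/p4_ov.png

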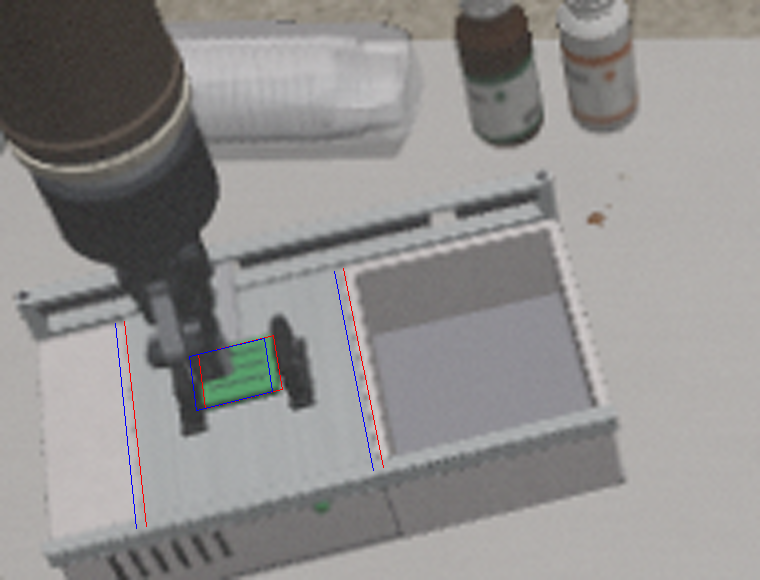

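{"method": "carry_out", "body": {"rows": [[[0,0,0],[-0.1,0,0],-1],[[0,0,0],[-0.2,0,0],-1],[[0,0,0],[-0.3,0,0],-1],[[0,0,0],[-0.4,0,0],-1],[[0,0,0],[-0.45,0,0],-1],[[0,0,0],[-0.5,0,0],-1],[[0,0,0],[-0.5,0,0],-1],[[0,0,0],[-0.5,0,0],-1],[[0,0,0],[-0.5,0,0],-1],[[0,0,0],[-0.5,0,0],-1]]}}

```text
time_s: 9.5
eef_pos: [0.5422, 0.1804, 0.0898]
ee_rot: [-1.332, 0.993, -0.996]
ft_force: [1.9, -6.2, 1.4]
gripper_width: 0.004
```

```bash

python3 look.py p5 .5807 .0509 .077;python3 ov.py p5 120 123
```

```text
(array([-0.04, -0.06,  0.11]), array([1.351e+01, 1.300e+00, 1.000e-02])) 9.6 [0.5422 0.1804 0.0898] [ 2.7 -6.3  1.5] 0.0
safe xy mm [1.000e-01 1.351e+02]
```

View pics/p5_ov.png

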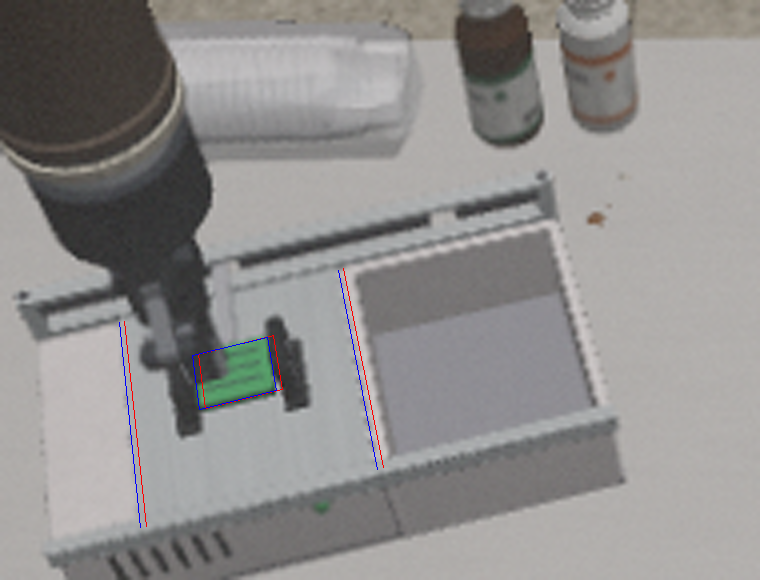

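{"method": "carry_out", "body": {"rows": [[[0,0,0],[0.8,0,0],-1],[[0,0,0],[1.1,-2,0],-1],[[0,0,0],[1.4,-5,0],-1],[[0,0,0],[3.5,-7,-1],-0.5],[[0,0,0],[8,-7.5,-3.4],0],[[0,0,0],[12.5,-7.5,-6],0.4],[[0,0,0],[17,-7.5,-8.4],0.4],[[0,0,0],[21.5,-7.5,-10.8],0.4],[[0,0,0],[25.5,-7.5,-13],0.4],[[0,0,0],[29.5,-7.5,-15.2],0.4]]}}

```text
time_s: 10.6
eef_pos: [0.4792, -0.1457, 0.1648]
ee_rot: [-1.332, 0.993, -0.993]
ft_force: [1.1, -0.5, 0.1]
gripper_width: 0.7
```

```bash

python3 look.py p6 .467 -.2155 .11; python3 ov.py p6 120
```

```text
(array([ 0.01, -0.5 ,  0.11]), array([ 5.93,  5.52, -2.84])) 10.7 [ 0.4779 -0.1506  0.1651] [0.7 0.4 0.7] 0.701
safe xy mm [-156.  -163.7]
```

View pics/p6_ov.png

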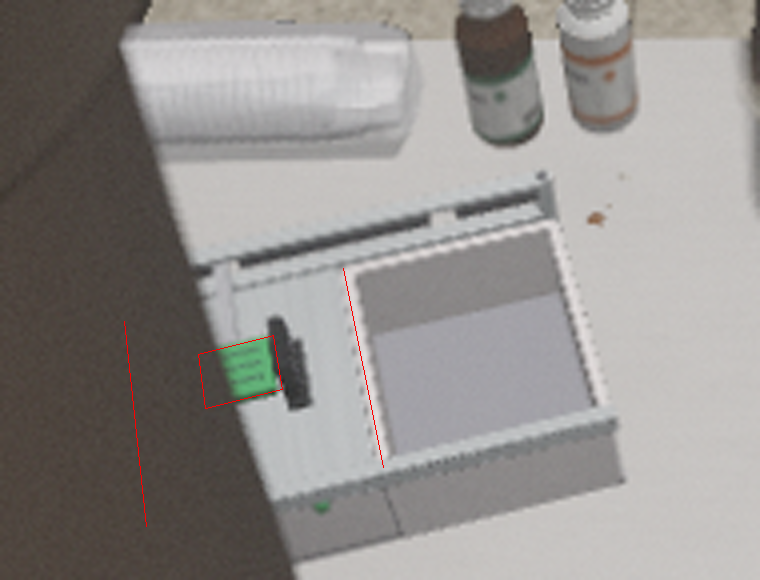

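{"method": "carry_out", "body": {"rows": [[[0,0,0],[2,0.5,-1],0.4],[[0,0,0],[4,1.5,-2],0.4],[[0,0,0],[5.5,3,-2.8],0.4],[[0,0,0],[6.4,4.5,-3.2],0.4],[[0,0,0],[6.4,5.5,-3.2],0.4],[[0,0,0],[6.4,6,-3.2],0.4],[[0,0,0],[6.4,6,-3.2],0.4],[[0,0,0],[6.4,6,-3.2],0.4],[[0,0,0],[6.4,6,-3.2],0.4],[[0,0,0],[6.4,6,-3.2],0.4]]}}

```text
time_s: 11.7
eef_pos: [0.4681, -0.2142, 0.1051]
ee_rot: [-1.332, 0.992, -0.993]
ft_force: [-0.2, -0.1, 0.6]
gripper_width: 0.704
```

```bash
cat > jar.py <<'E'
import sys
from rig import env,eyes,spotter
from h import *
def sil(m,x,y,z0,r,h):
    a=np.linspace(0,2*np.pi,40); 
    P=np.concatenate([np.c_[x+r*np.cos(a),y+r*np.sin(a),0*a+z] for z in (z0,z0+h)])
    return cv2.convexHull(proj(m,P).astype(np.float32))[:,0]
st=env.get_state();m=eyes.camera_model("wrist");im=eyes.camera("wrist")[...,::-1].copy()
for r in spotter.regions_of("ointment_jar","wrist")[:1]: print(r["conf"],r["at"],r["pixels"].sum())
cv2.polylines(im,[sil(m,.467,-.2155,0,.018,.053).astype(int)],True,(0,0,255),1)
g=st["eef_pos"]; Rm=R.from_rotvec(st["ee_rot"]).as_matrix(); cv2.circle(im,tuple(proj(m,g)[0].astype(int).tolist()),3,(0,255,255),-1)
cv2.imwrite(f"pics/{sys.argv[1]}.png",im)
print(plan(st,[.467,-.2155,.018]),st["time_s"],st["eef_pos"].round(4),round(st["gripper_width"],3))
E
python3 jar.py j1
```

```text
0.91 [277.4, 225.8] 2254
(array([-0.06,  0.06,  0.02]), array([ 0.09,  8.71, -0.15])) 11.7 [ 0.4681 -0.2142  0.1051] 0.704
```

View pics/j1.png

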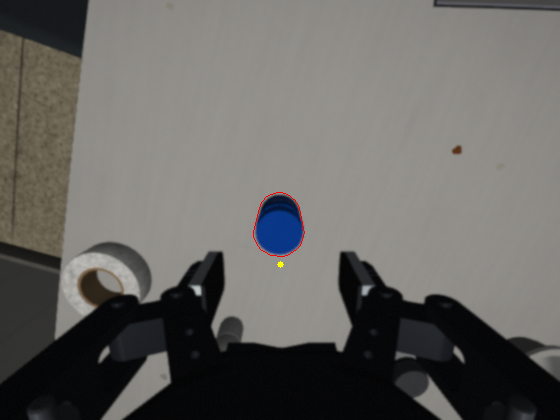

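{"method": "carry_out", "body": {"rows": [[[0,0,0],[0.1,2,-0.1],0.4],[[0,0,0],[0.1,4,-0.1],0.4],[[0,0,0],[0.1,6,-0.1],0.4],[[0,0,0],[0.1,7.5,-0.1],0.4],[[0,0,0],[0.1,8.3,-0.1],0.4],[[0,0,0],[0.1,8.7,-0.1],0.4],[[0,0,0],[0.1,8.7,-0.1],0.4],[[0,0,0],[0.1,8.7,-0.1],0],[[0,0,0],[0.1,8.7,-0.1],-0.3],[[0,0,0],[0.1,8.7,-0.1],-0.6]], "grip_force": 25}}

```text
time_s: 12.8
eef_pos: [0.4675, -0.2159, 0.0183]
ee_rot: [-1.332, 0.992, -0.994]
ft_force: [-0.6, 0.4, 4.4]
gripper_width: 0.409
```

{"method": "carry_out", "body": {"rows": [[[0,0,0],[0,0,0],-0.8],[[0,0,0],[0,0,0],-1],[[0,0,0],[0,0,0],-1],[[0,0,0],[0,0,0],-1],[[0,0,0],[0,-0.3,0],-1],[[0,0,0],[0,-1,0],-1],[[0,0,0],[0,-2,0],-1],[[0,0,0],[0,-3,0],-1],[[0,0,0],[0,-4,0],-1],[[0,0,0],[0,-4,0],-1]]}}

```text
time_s: 13.8
eef_pos: [0.468, -0.216, 0.0593]
ee_rot: [-1.331, 0.991, -0.995]
ft_force: [0.0, 0.4, -0.3]
gripper_width: 0.411
```

```bash
python3 jar.py j2; python3 - <<'E'
from rig import eyes
import cv2
im=eyes.camera("side")[...,::-1][150:290,250:450]; cv2.imwrite("pics/s2.png",cv2.resize(im,None,fx=4,fy=4,interpolation=cv2.INTER_CUBIC))
E
```

```text
0.71 [279.9, 281.0] 6677
(array([-0.14,  0.03,  0.08]), array([-0.09,  4.13, -0.09])) 13.8 [ 0.468  -0.216   0.0593] 0.411
```

View pics/s2.png

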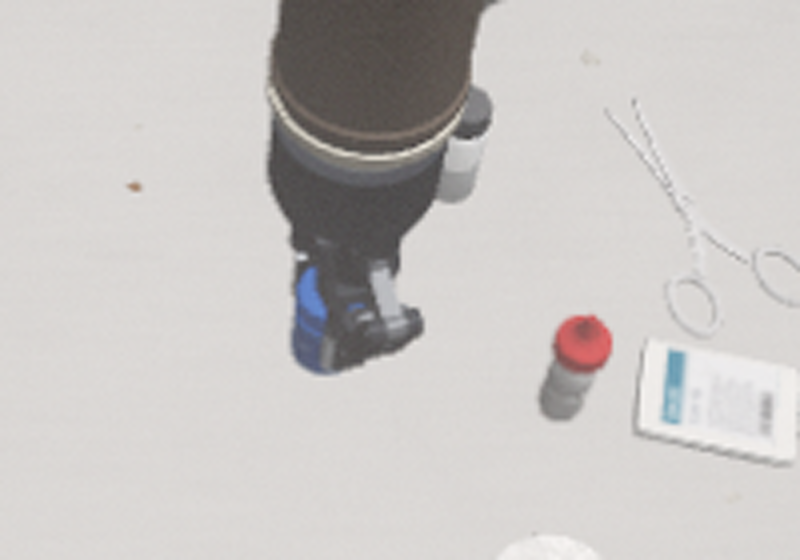

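View pics/j2.png

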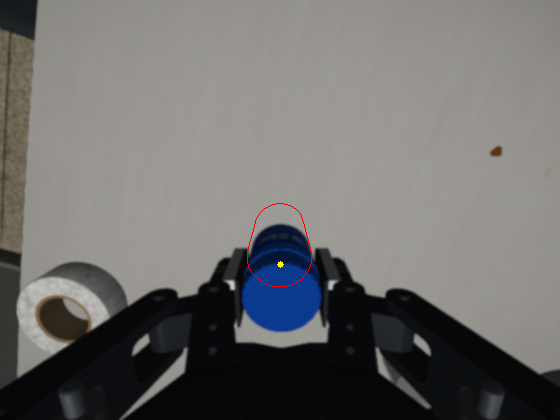

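```bash
python3 - <<'E'
from rig import env
from h import *
print(plan(env.get_state(),[.5807,.0509,.15]))
E
```

```text
(array([-0.01,  0.04, -0.01]), array([-22.27,  -9.23,  18.52]))
```

{"method": "carry_out", "body": {"rows": [[[0,0,0],[0,-1.5,0],-1],[[0,0,0],[0,-4,0],-1],[[0,0,0],[-1,-7,1],-1],[[0,0,0],[-4,-9.2,3.4],-1],[[0,0,0],[-7.5,-9.2,6.4],-1],[[0,0,0],[-11,-9.2,9.4],-1],[[0,0,0],[-14.5,-9.2,12.4],-1],[[0,0,0],[-18,-9.2,15.2],-1],[[0,0,0],[-20.5,-9.2,17.2],-1],[[0,0,0],[-21.8,-9.2,18.2],-1]]}}

```text
time_s: 14.95
eef_pos: [0.5794, 0.049, 0.1487]
ee_rot: [-1.334, 0.991, -0.989]
ft_force: [-0.1, -0.1, -1.7]
gripper_width: 0.407
```

{"method": "carry_out", "body": {"rows": [[[0,0,0],[-0.3,0,0.2],-1],[[0,0,0],[-0.4,0,0.3],-1],[[0,0,0],[-0.4,1,0.3],-1],[[0,0,0],[-0.4,2,0.3],-1],[[0,0,0],[-0.4,3,0.3],-1],[[0,0,0],[-0.4,4,0.3],-1],[[0,0,0],[-0.4,4,0.3],-1],[[0,0,0],[-0.4,4,0.3],-1],[[0,0,0],[-0.4,4,0.3],-1],[[0,0,0],[-0.4,4,0.3],-1]]}}

```text
time_s: 15.95
eef_pos: [0.5812, 0.05, 0.11]
ee_rot: [-1.332, 0.992, -0.993]
ft_force: [-0.1, 0.5, -1.3]
gripper_width: 0.415
```

```bash
python3 look.py q1 .5807 .0509 .023; python3 jar.py j3
```

```text
(array([-0.04,  0.03, -0.  ]), array([-0.09,  8.69, -0.01])) 16.05 [0.581  0.05   0.1099] [ 0.5  0.6 -0.3] 0.409
safe xy mm [ 0.1 -0.9]
0.56 [278.5, 283.7] 6608
(array([-0.04,  0.03, -0.  ]), array([ 22.18,   9.18, -18.53])) 16.05 [0.581  0.05   0.1099] 0.409
```

View pics/q1_side.png

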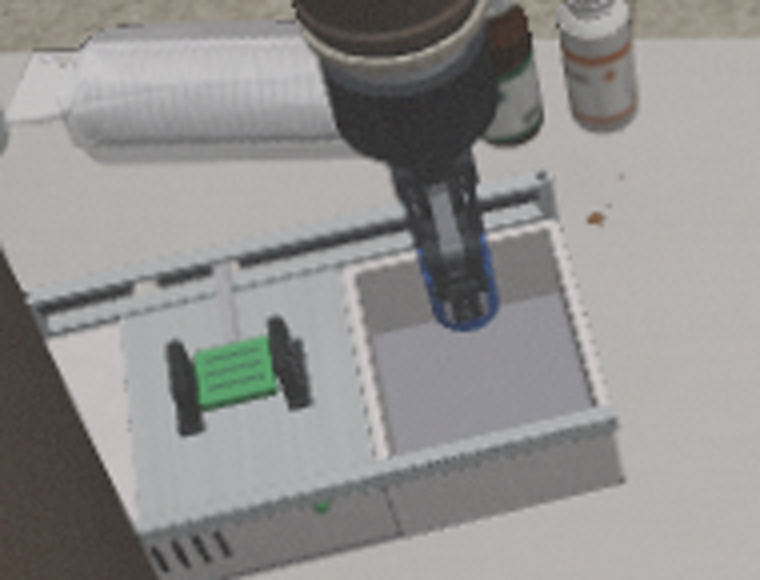

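View pics/j3.png

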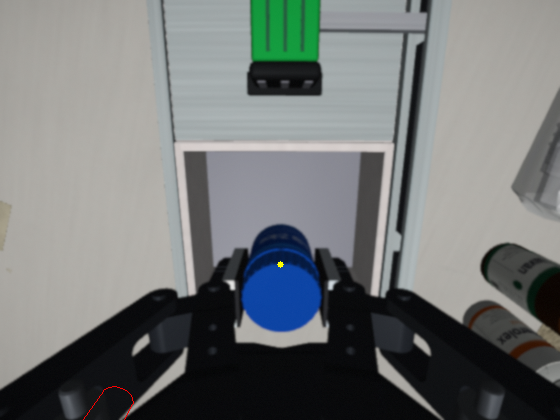

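{"method": "carry_out", "body": {"rows": [[[0,0,0],[0,1.2,0],-1],[[0,0,0],[0,2.6,0],-1],[[0,0,0],[0,4,0],-1],[[0,0,0],[0,5.4,0],-1],[[0,0,0],[0,6.6,0],-1],[[0,0,0],[0,7.5,0],-1],[[0,0,0],[0,8,0],-1],[[0,0,0],[0,8.2,0],-1],[[0,0,0],[0,8.35,0],-1],[[0,0,0],[0,8.4,0],-1]]}}

```text
time_s: 17.15
eef_pos: [0.5811, 0.05, 0.0259]
ee_rot: [-1.332, 0.993, -0.993]
ft_force: [-0.6, 0.1, -0.5]
gripper_width: 0.408
```

{"method": "carry_out", "body": {"rows": [[[0,0,0],[0,0.05,0],-1],[[0,0,0],[0,0.1,0],-1],[[0,0,0],[0,0.13,0],-1],[[0,0,0],[0,0.16,0],-1],[[0,0,0],[0,0.19,0],-1],[[0,0,0],[0,0.22,0],-1],[[0,0,0],[0,0.25,0],-1],[[0,0,0],[0,0.25,0],-1],[[0,0,0],[0,0.25,0],-1],[[0,0,0],[0,0.25,0],-1]]}}

```text
time_s: 18.15
eef_pos: [0.5809, 0.0499, 0.0233]
ee_rot: [-1.332, 0.993, -0.993]
ft_force: [-2.3, -0.5, 5.5]
gripper_width: 0.404
```

{"method": "carry_out", "body": {"rows": [[[0,0,0],[0,0,0],-0.1],[[0,0,0],[0,0,0],0],[[0,0,0],[0,0,0],0.1],[[0,0,0],[0,0,0],0.2],[[0,0,0],[0,0,0],0.3],[[0,0,0],[0,0,0],0.3],[[0,0,0],[0,-0.5,0],0.3],[[0,0,0],[0,-1.5,0],0.3],[[0,0,0],[0,-3,0],0.3],[[0,0,0],[0,-4.5,0],0.3]]}}

```text
time_s: 19.15
eef_pos: [0.5811, 0.0498, 0.0697]
ee_rot: [-1.332, 0.993, -0.993]
ft_force: [0.2, 0.9, 0.5]
gripper_width: 0.648
```

{"method": "carry_out", "body": {"rows": [[[0,0,0],[0,-1.5,0],0.3],[[0,0,0],[0,-3,0],0.3],[[0,0,0],[0,-5,0],0.3],[[0,0,0],[0,-7,0],0.3],[[0,0,0],[-1,-8,0],0],[[0,0,0],[-4,-8.5,0],-0.5],[[0,0,0],[-7,-8.5,0],-1],[[0,0,0],[-9.5,-8.5,0],-1],[[0,0,0],[-11,-8.5,0],-1],[[0,0,0],[-11.5,-8.5,0],-1]]}}

```text
time_s: 20.15
eef_pos: [0.5471, 0.1624, 0.1531]
ee_rot: [-1.334, 0.991, -0.99]
ft_force: [0.8, -0.1, 0.5]
gripper_width: 0.003
```

```bash
python3 look.py q2 .5460 .1675 .11;python3 ov.py q2 120 123; python3 jar.py j4
```

```text
(array([0.01, 0.08, 0.01]), array([-0.74,  4.31,  0.03])) 20.25 [0.5478 0.1604 0.1531] [-0.7 -0.8 -1.4] 0.001
safe xy mm [ -0.3 114.3]
(array([0.01, 0.08, 0.01]), array([ 33.69,  13.52, -18.52])) 20.25 [0.5478 0.1604 0.1531] 0.001
```

View pics/q2_ov.png

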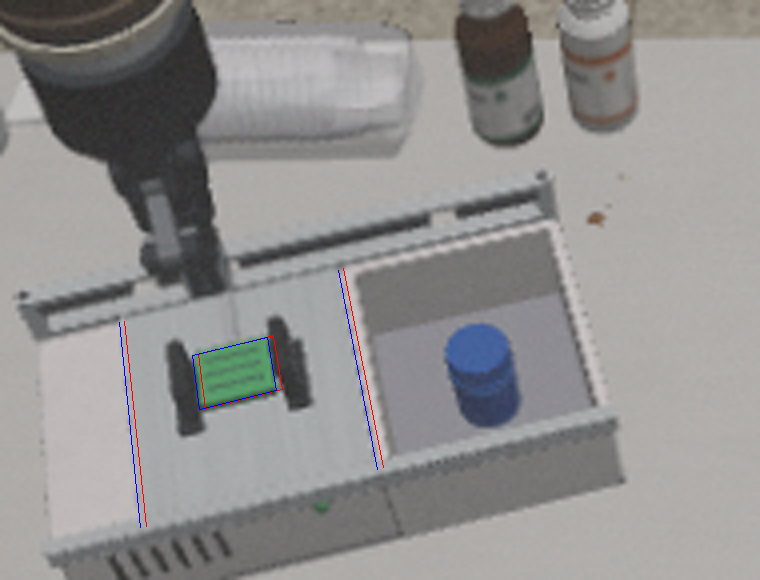

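View pics/q2_scene.png

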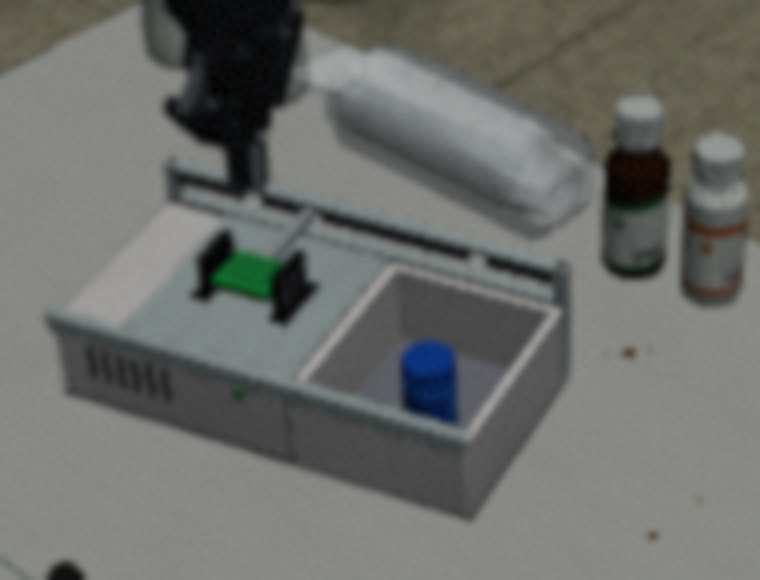

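{"method": "carry_out", "body": {"rows": [[[0,0,0],[-0.6,1,0],-1],[[0,0,0],[-0.6,2.5,0],-1],[[0,0,0],[-0.6,4,0],-1],[[0,0,0],[-0.6,5.3,0],-1],[[0,0,0],[-0.6,6.3,0],-1],[[0,0,0],[-0.6,6.8,0],-1],[[0,0,0],[-0.6,7.1,0],-1],[[0,0,0],[-0.6,7.4,0],-1],[[0,0,0],[-0.6,7.7,0],-1],[[0,0,0],[-0.6,7.7,0],-1]]}}

```text
time_s: 21.35
eef_pos: [0.5458, 0.1654, 0.0771]
ee_rot: [-1.333, 0.994, -0.993]
ft_force: [-6.2, -2.0, 9.9]
gripper_width: 0.0
```

```bash
python3 look.py q3 .5807 .0509 .077
```

```text
(array([ 0.03,  0.  , -0.02]), array([11.97,  0.  ,  0.07])) 21.45 [0.5458 0.1654 0.0771] [-5.9 -2.5 10.7] -0.0
safe xy mm [ -0.7 119.7]
```

View pics/q3_side.png

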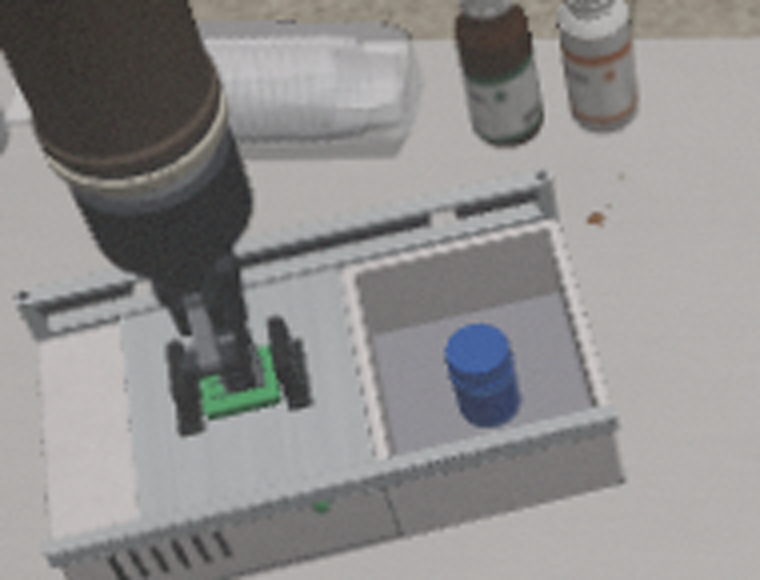

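{"method": "carry_out", "body": {"rows": [[[0,0,0],[0.3,0.05,0],-1],[[0,0,0],[0.8,0.05,0],-1],[[0,0,0],[1.3,0.05,0],-1],[[0,0,0],[1.9,0.05,0],-1],[[0,0,0],[2.7,0.05,0],-1],[[0,0,0],[3.7,0.05,0],-1],[[0,0,0],[4.7,0.05,0],-1],[[0,0,0],[5.7,0.05,0],-1],[[0,0,0],[6.5,0.05,0],-1],[[0,0,0],[6.8,0.05,0],-1]]}}

```text
time_s: 22.45
eef_pos: [0.5652, 0.0998, 0.077]
ee_rot: [-1.332, 0.995, -0.993]
ft_force: [-8.9, -1.2, 15.6]
gripper_width: -0.001
```

```bash
python3 look.py q4 .5807 .0509 .077
```

```text
(array([ 0.03, -0.05, -0.02]), array([ 5.1 , -0.  ,  0.09])) 22.55 [0.5653 0.0995 0.077 ] [-7.5 -3.9 14.9] -0.0
safe xy mm [-0.9 51. ]
```

View pics/q4_side.png

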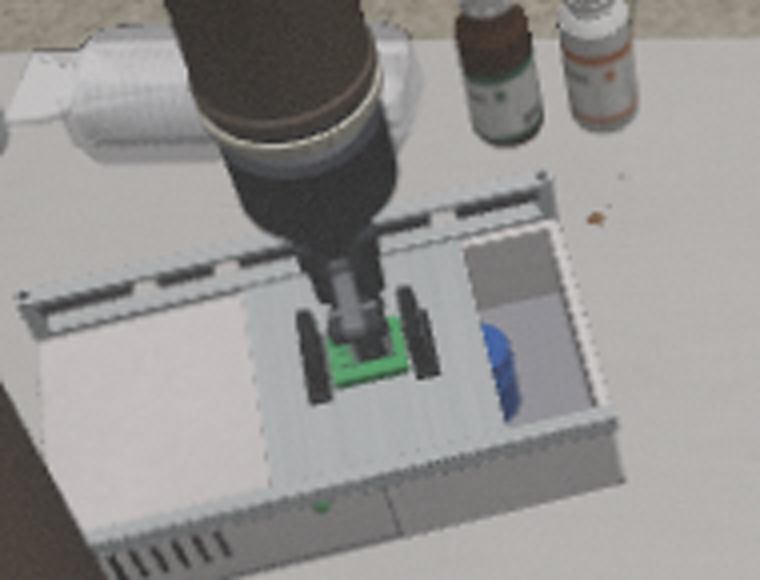

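{"method": "carry_out", "body": {"rows": [[[0,0,0],[0.3,-0.6,0],-1],[[0,0,0],[0.6,-1.3,0],-1],[[0,0,0],[1.1,-1.3,0],-1],[[0,0,0],[1.8,-1.3,0],-1],[[0,0,0],[2.7,-1.3,0],-1],[[0,0,0],[3.5,-1.3,0],-1],[[0,0,0],[4.3,-1.3,0],-1],[[0,0,0],[5,-1.3,0],-1],[[0,0,0],[5.5,-1.3,0],-1],[[0,0,0],[5.8,-1.3,0],-1]]}}

```text
time_s: 23.55
eef_pos: [0.5825, 0.0446, 0.0885]
ee_rot: [-1.332, 0.993, -0.993]
ft_force: [1.9, 4.9, 2.2]
gripper_width: -0.001
```

{"method": "carry_out", "body": {"rows": [[[0,0,0],[0.1,0,0],-1],[[0,0,0],[0.2,0,0],-1],[[0,0,0],[0.3,0,0],-1],[[0,0,0],[0.4,0,0],-1],[[0,0,0],[0.5,0,0],-1],[[0,0,0],[0.6,0,0],-1],[[0,0,0],[0.7,0,0],-1],[[0,0,0],[0.8,0,0],-1],[[0,0,0],[0.8,0,0],-1],[[0,0,0],[0.8,0,0],-1]]}}

```text
time_s: 24.55
eef_pos: [0.583, 0.0401, 0.0882]
ee_rot: [-1.333, 0.995, -0.988]
ft_force: [-4.7, 9.0, 2.5]
gripper_width: -0.004
```

```bash
python3 look.py q5 .5807 .0509 .077; python3 ov.py q5 0 -3
```

```text
(array([ 0.13,  0.14, -0.2 ]), array([-1.1 ,  1.13,  0.09])) 24.65 [0.583  0.0401 0.0882] [-3.4  9.4  2.2] -0.001
safe xy mm [ -0.9 -11. ]
```

View pics/q5_ov.png

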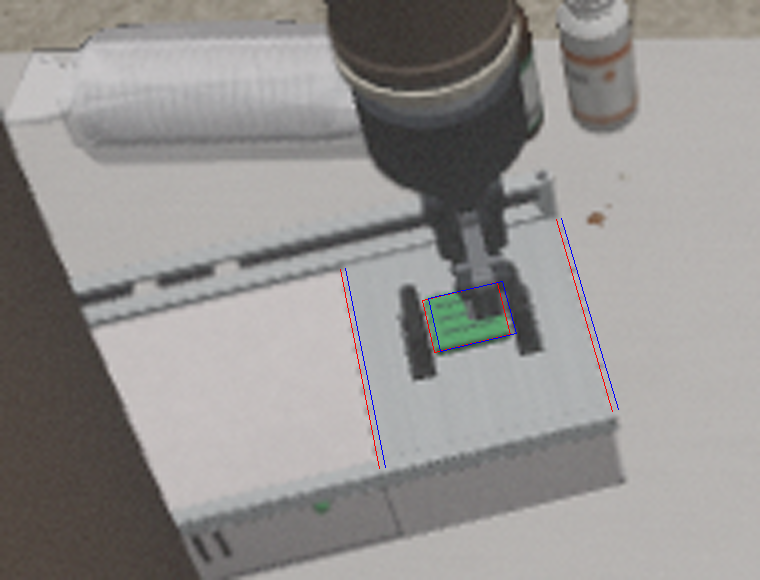

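{"method": "carry_out", "body": {"rows": [[[0,0,0],[-0.6,0,0],-1],[[0,0,0],[-1.2,0,0],-1],[[0,0,0],[-1.5,-1,0],-1],[[0,0,0],[-1.5,-3,0],-1],[[0,0,0],[-1.5,-6,0],-1],[[0,0,0],[-1.5,-9,-3],-1],[[0,0,0],[-4,-12,-7],-1],[[0,0,0],[-8,-14,-10],-1],[[0,0,0],[-12,-15,-12],-1],[[0,0,0],[-15,-15,-13],-1]]}}

```text
time_s: 25.65
eef_pos: [0.4158, 0.1448, 0.241]
ee_rot: [-1.328, 0.992, -0.994]
ft_force: [-0.3, 0.1, 0.3]
gripper_width: 0.004
```

```bash
python3 look.py q6 .5807 .0509 .077; python3 ov.py q6 0 -3; python3 - <<'E'
from rig import eyes
import cv2
cv2.imwrite("pics/sidefull.png",eyes.camera("side")[...,::-1])
E
```

```text
(array([-0.09,  0.36, -0.14]), array([14.12, 16.28, 13.03])) 25.75 [0.4148 0.1476 0.2399] [ 0.3 -0.   0.1] -0.002
safe xy mm [-131.4  140. ]
```

View pics/q6_ov.png

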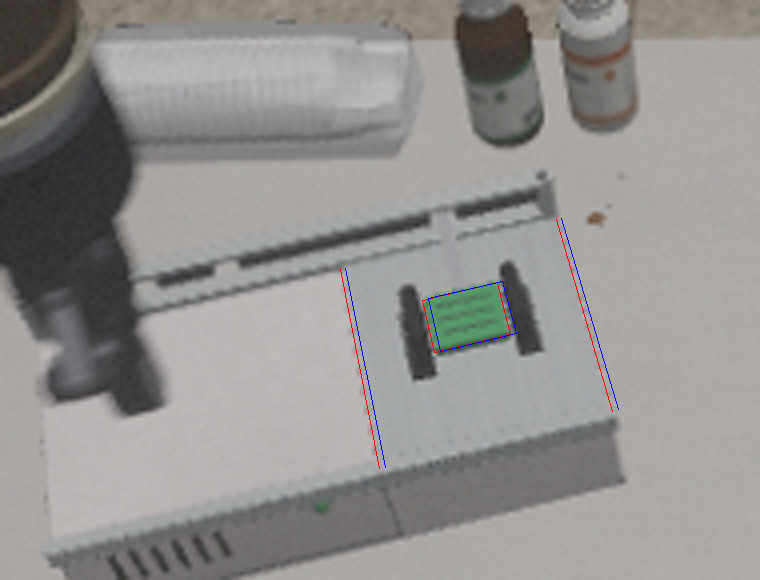

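View pics/q6_scene.png

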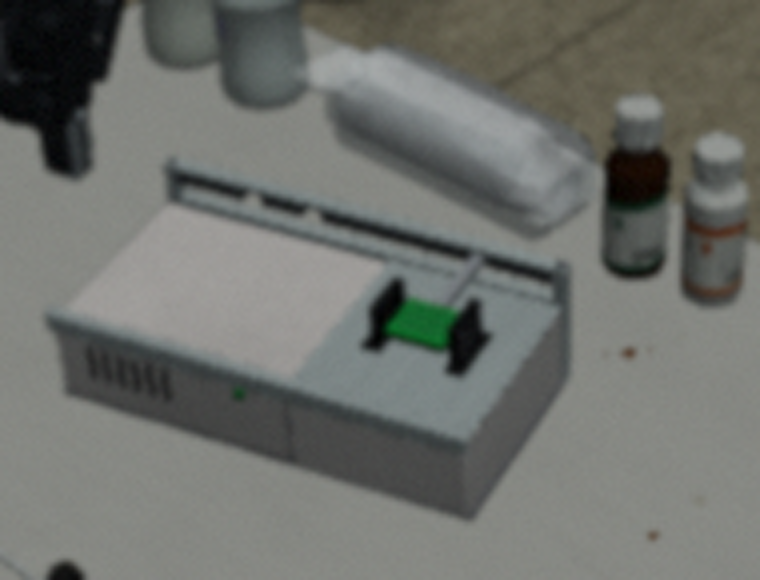

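View pics/sidefull.png

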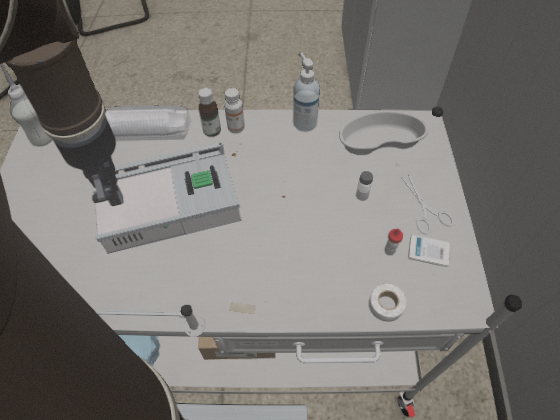

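```bash
python3 - <<'E'
from rig import env
import cv2,numpy as np
a=cv2.imread("pics/side0.png");b=cv2.imread("pics/sidefull.png")
A=a[160:200,175:230];B=b[160:200,175:230]
print(cv2.absdiff(A,B).mean(), cv2.absdiff(a[160:200,260:315],b[160:200,260:315]).mean())
g=lambda I:(I[...,1].astype(int)-I[...,2]>40)
for I in(A,B):
    y,x=np.nonzero(g(I)); print(len(x),x.mean(),y.mean())
cv2.imwrite("pics/cmp.png",cv2.resize(np.hstack([A,B]),None,fx=7,fy=7,interpolation=cv2.INTER_CUBIC))
E
```

```text
3.496212121212121 3.7057575757575756
224 26.241071428571427 18.504464285714285
227 26.13215859030837 18.45814977973568
```

View pics/cmp.png

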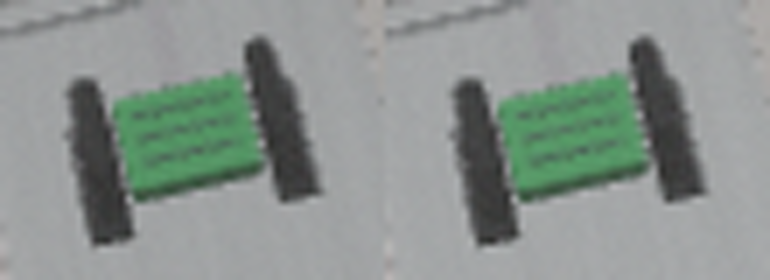

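The before and after crops of the tab match to within noise: the tab is up and the cover is at 0, so it is latched. The arm is clear and the vial and dropper bottle are still standing, so I'm handing in.

```bash
python3 -c "
from rig import job,env
print(job.hand_in(), env.get_state()['time_s'])"
```

```text
the job is handed in; nothing more can be done
the job is handed in; nothing more can be done
```

The job is done and handed in at about 26 s of the 62 s allowed; `hand_in` gave no verdict.

- **Opening:** I pressed the tab, slid the cover about 50 mm, eased off and pushed on until it clicked in at the 0.120 notch. A further push met about 6 N and the cover stopped at about 123 mm, within the notch's play.
- **Jar:** I set it down upright at the centre of the compartment with about 5 N of contact force, then released it. Both cameras showed it standing before I closed the cover.
- **Closing:** I pressed the tab again and slid the cover home. It stopped against a push of about 9 N.

In the last pictures, the tab and cover match the starting picture to within noise: the cover is at 0 and the tab is up. The vial and dropper bottle are still standing where they were, and the gripper is clear of everything. I did not pull back on the closed cover to test the latch. No check failed or disagreed.

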